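# Nest the coin cell safety jar and take off its push-and-turn cap

### The arm

A 6-joint arm with a two-finger parallel gripper is mounted at the origin on the work surface. World frame = base frame: x ahead of the robot, y to its left, z up, the work surface at z = 0. Lengths are in m, angles in rad, forces in N, time in s.
With the tool pointing down it reaches from about 0.25 to 0.775 m from the base axis. Payload 4 kg.
Tool frame: the origin (TCP) lies between the finger pads, 19 mm behind the fingertips; this is the grasp point; z points along the fingers, y is the direction in which the jaws open and shut (so a half turn about z gives the same grasp; the last joint's range is limited). The gripper opens to 94 mm and grips with 3 to 60 N. Pads are 16 mm wide; open, the fingers measure 119 mm over their backs; the gripper's body (75 mm by 177 mm) begins 78 mm behind the grasp point.
Start: joints at [1.054, 0.087, 1.371, -0, 1.684, -0.103], TCP at [0.221, 0.504, 0.224] pointing down, gripper open.
Joint ranges: [-3.1, 3.1], [-0.76, 2.03], [0.27, 2.55], [-1.08, 4.22], [0.17, 2.65], [-2.57, 2.57]. Speed limits (rad/s): [2.79, 2.79, 3.14, 3.14, 3.14, 3.14].

### API

Orientations are given as [roll, pitch, yaw] about the fixed x, y, z axes, in that order (R = Rz(yaw) Ry(pitch) Rx(roll)).
In Python, from bench import * gives the robot as it stands.
- The arm moves only by the tool play_rows, never from a script. Its argument "rows" is a list of rows, each a list of 3 entries, a list of its own where there are three numbers: the finger opening in cm, from 0 to 9.4, then the shift along the world's x, y, z in cm, then the turn, a rotation vector about the world's x, y, z in rad. A call has 1 to 8 rows; each row is the pose to reach, as a shift and turn from the pose commanded when the call began; what a row does not reach only later rows make up. A row lasts 1/12 s, in which the tool goes at most 41.7 mm and 7.16 degrees, less where a joint would pass 70% of its speed; a pose out of reach is approached as far as the arm can. A call with a gripper value outside its range is refused whole. The fingers move at their own pace and stop on an object; the grip force is fixed at half the most. Time passes only in rows, so rows that repeat a pose let the fingers close. It gives the time, the measured TCP pose, the force and the opening at its end, in the units of the state.
- get_obs(): the state, without advancing time (a new reading comes with each control period).
- snapshot(name): name is "scene" or "top" or "wrist"; returns a dict with "pixels" (384x512x3 uint8, red, green, blue), "fx", "fy", "cx", "cy" (pixels), "rvec" (rotation vector, rad) and "tvec" (3), from world to camera coordinates, as OpenCV has them. Camera axes: x right, y down, z forward; pixel columns grow to the right and rows downward; lengths in m; the calibration is good to about 2 mm. The wrist camera is an equidistant fisheye: a pixel r from the principal point sees the ray r / f radians off the axis. A picture is of the moment at which its call begins. There is no depth.
- close_job(): hands the job in, once; it reports no verdict.
Trained networks look in the newest picture that a camera, given by its name, has taken for a name from the list of things; names that differ only in an ending like _2 or _b are one class to them, and where a whole thing is asked for, a point or a joint stands for the part that bears it (a point fixed in the world has none). Each returns a list of dicts, best first, with "confidence" (0 to 1); they miss things now and then, are a little off and sometimes report something else, mostly with a low value. They report only what shows in the picture. A call takes as long as a camera call. They do not tell look-alikes from the thing itself.
- silhouettes(camera, label): "mask" (384x512 bool, what is visible of it) and "point" ([row, column] in pixels, amid what is visible of it).
The state is a dict: "time": time; "joint_positions": joint angles; "qvel": joint speeds; "joint_torque": joint torques, N m; "tool_pos": TCP position; "ee_rot": TCP orientation; "wrist_force": force on the tool from outside, world axes, zero at the start; "wrist_torque": the same for the moment, N m; "width": finger opening in m.
Only numpy, scipy, OpenCV 4.12 (cv2) and the standard library are available. Lean on these libraries where they do the work, as an engineer would, in place of code of your own. Each camera call takes 0.05 s, during which the arm holds its last target. There are 200 camera calls.

### The job

Lift the closed coin cell jar by its cap and set it fully home in the square pocket of the aluminium nest, so that it cannot turn. There, press the safety cap down, twist it about 60 degrees counter-clockwise (seen from above) to free it, lift it straight up, and finish still holding the cap level in the gripper about 5 cm above the middle of the jar's mouth. The jar must stay upright and home in the nest, and the coin box, key ring and opener wedge on the counter must stay where they are.

Things in the scene. Friction and masses are not known exactly. Their poses are not given: they have to be found in the camera images.
- jar: White jar, 180 g, loose on the counter; body 40 mm square, 60 mm high, corners cut (radius 25 mm); round neck, 32 mm diameter, with three hooks for the cap. Origin: centre of the underside; z up, x and y square to the faces. Closed it is 94 mm tall. The cap overhangs, so carry the jar by the cap, which holds it firmly while locked.
- cap: Grey ribbed round safety cap, loose body, 52 mm diameter, 27.5 mm tall, 30 g. Origin: centre of its lower rim. Locked: origin 66.5 mm above the jar's underside, x axis within 5 degrees of the jar's x. Turns only counter-clockwise from above and only while pressed down; turned 42 to 78 degrees from locked (aim at 60) it lifts straight off. Grip across the diameter from above, 40 N or more.
- cap_top (a point): Centre of the cap's flat top, 27.5 mm above the cap's origin. Keep the fingertips above the lower rim (TCP some 8 mm below this point).
- liner (a joint): Spring liner inside the cap, pressing on the jar's rim: about 0 locked, grows as the cap is pressed (m). Spring 5 N when locked, 1.2 N per mm more. The cap turns once pressed 4 mm (10 N); hard stop at 6.5 mm (13 N): hold it pressed 5 to 6 mm while turning.
- jar_mouth (a point): Centre of the jar's open mouth (under the cap), 80 mm above the jar's underside.
- nest: Aluminium nest fixed to the counter, 63 mm square, 24 mm high, low bolted feet on two sides. Origin: centre of its underside; x, y square to the pocket. Pocket 43 mm square, floor 6 mm above the counter, top 10 mm a steep lead-in, 52 mm wide at the top. Takes the jar in any of four quarter turns, 1.5 mm play each side (6 degrees of turning play). Jar home: its origin is 6 mm above the nest's.
- coin_box: Closed steel coin cell box, 60 x 90 x 26 mm, 250 g, loose on the counter; leave alone. Origin: centre of the underside.
- key_ring: Bronze key ring, 34 mm outside diameter, 4 mm thick, lying loose on the counter; leave alone. Origin: centre of the underside.
- wedge: White plastic fob opener wedge, about 116 x 18 x 8 mm, lying loose on the counter; leave alone. Origin: on the underside near its middle.
- turntable: Fixed display turntable, at rest, 160 mm diameter and 28 mm high, with a chrome key fob (70 x 36 x 13 mm) fixed on top to 41 mm. Origin: centre of the underside.
- pod: Fixed dark blue plastic programming pod, 120 x 170 x 45 mm. Origin: centre of the underside.
There are look-alikes about, which are no part of the job. What is meant by the cap is not red, and is the larger of those in its own colour. What is shaped like the nest but orange is not meant.

How it is judged:
By the outcome, as a careful person would: the job done as asked, in the order asked, and still so for the second after the job is handed in, while the arm keeps its last pose, push and grip.
It also fails if it takes over 43 s, if anything falls off the work surface, if the arm or the gripper's body presses on something with over 40 N, if the wrist force passes 120 N, or if a joint passes its speed limit or range.

## Working session

There is one attempt and no reset: what is moved stays moved. The work goes in short steps, Python scripts to look and compute and a tool call to move; the robot and the scene stay as the last step left them, time stands still between calls to the robot, and variables do not carry over. Pictures are saved under pics/ and viewed, about 8 in all and at most 12, crops included, and the job is handed in when it is done.

Besides the shell and the picture viewer there is one more tool, called after "Emit:" by a JSON object that holds its "fn" and its "kwargs". play_rows: Moves the arm, as the interface text tells. Its arguments: {"type":"object","properties":{"rows":{"type":"array"}},"required":["rows"]}

```bash
ls; mkdir -p pics; cat > h.py <<'E'
from bench import *
import numpy as np, cv2
def snap(n,f=None):
    s=snapshot(n)
    if f: cv2.imwrite('pics/'+f,s['pixels'][:,:,::-1])
    return s
def R(s): return cv2.Rodrigues(np.array(s['rvec'],float))[0]
def ray(s,u,v,fish=False):
    x=(u-s['cx'])/s['fx']; y=(v-s['cy'])/s['fy']
    if fish:
        r=np.hypot(x,y)+1e-12; d=np.array([x/r*np.sin(r),y/r*np.sin(r),np.cos(r)])
    else: d=np.array([x,y,1.])
    return R(s).T@d, -R(s).T@np.array(s['tvec'],float)
def at(s,u,v,z,fish=False):
    d,c=ray(s,u,v,fish); return c+d*(z-c[2])/d[2]
def proj(s,P,fish=False):
    p=R(s)@np.array(P,float)+np.array(s['tvec'],float)
    if fish:
        r=np.hypot(p[0],p[1]); t=np.arctan2(r,p[2])/max(r,1e-9); x,y=p[0]*t,p[1]*t
    else: x,y=p[0]/p[2],p[1]/p[2]
    return s['cx']+s['fx']*x, s['cy']+s['fy']*y
E
python3 - <<'E'
from h import *
o=get_obs(); print(o['tool_pos'],o['ee_rot'],o['width'],o['time'])
ims=[]
for n in ('scene','top'):
    s=snap(n); ims.append(s['pixels'])
    c=-R(s).T@np.array(s['tvec']); print(n,c.round(3),s['fx'])
    for l in ('cap','jar','nest','turntable','pod','coin_box','key_ring','wedge'):
        for d in silhouettes(n,l):
            v,u=d['point']; print(n,l,round(d['confidence'],2),(int(u),int(v)),d['mask'].sum(),at(s,u,v,{'cap':.094,'nest':.024,'jar':.04}.get(l,.02)).round(3)[:2])
cv2.imwrite('pics/top.png',cv2.resize(ims[1],(768,576))[:,:,::-1]); cv2.imwrite('pics/scene.png',cv2.resize(ims[0],(768,576))[:,:,::-1])
E
```

```text
pics
[0.22091678 0.50312649 0.22312063] [-3.13941980e+00 -2.31014477e-04  2.72777700e+00] 0.09388068622793042 0.0
scene [ 1.495 -0.009  0.94 ] 463.3341585510926
scene cap 0.88 (300, 167) 307 [0.555 0.25 ]
scene cap 0.66 (268, 191) 297 [0.638 0.149]
scene cap 0.59 (313, 169) 133 [0.568 0.285]
scene cap 0.47 (122, 201) 797 [ 0.638 -0.226]
scene nest 0.78 (117, 166) 631 [ 0.418 -0.271]
scene nest 0.58 (120, 200) 753 [ 0.563 -0.249]
scene turntable 0.59 (207, 261) 2954 [ 0.795 -0.021]
scene pod 0.65 (377, 189) 2352 [0.588 0.475]
scene coin_box 0.95 (300, 221) 734 [0.686 0.232]
scene coin_box 0.49 (377, 189) 2333 [0.59  0.474]
scene key_ring 0.72 (207, 261) 2954 [ 0.794 -0.022]
scene key_ring 0.5 (207, 168) 30 [ 0.449 -0.005]
scene wedge 0.79 (90, 245) 316 [ 0.714 -0.311]
scene wedge 0.35 (299, 220) 726 [0.685 0.228]
top [0.355 0.102 1.233] 415.75212085321084
top cap 0.77 (201, 209) 294 [0.539 0.262]
top cap 0.59 (238, 211) 277 [0.537 0.16 ]
top cap 0.42 (184, 237) 135 [0.459 0.303]
top nest 0.97 (377, 222) 804 [ 0.537 -0.243]
top nest 0.58 (387, 276) 826 [ 0.385 -0.271]
top turntable 0.65 (303, 139) 2010 [ 0.784 -0.021]
top pod 0.71 (133, 195) 2565 [0.58  0.478]
top coin_box 0.7 (203, 209) 300 [0.549 0.268]
top coin_box 0.55 (221, 175) 609 [0.656 0.222]
top wedge 0.71 (400, 174) 217 [ 0.689 -0.316]
top wedge 0.7 (220, 174) 676 [0.661 0.225]
```

View pics/top.png

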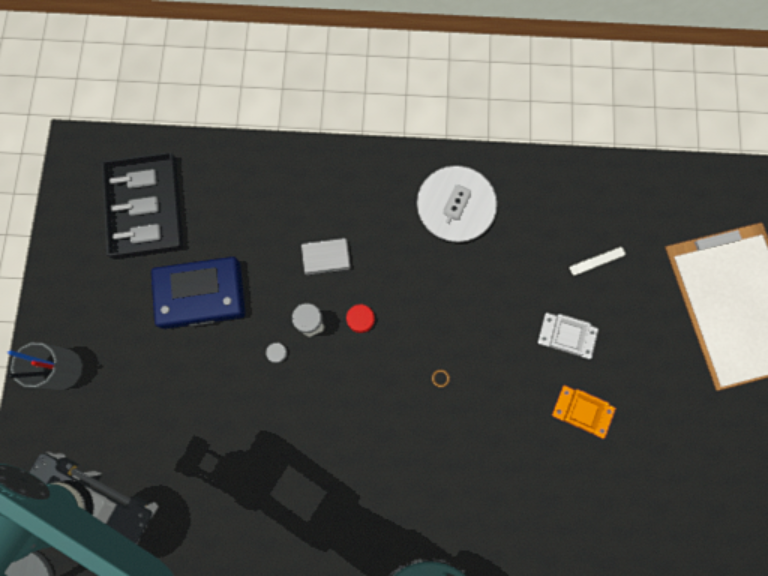

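View pics/scene.png

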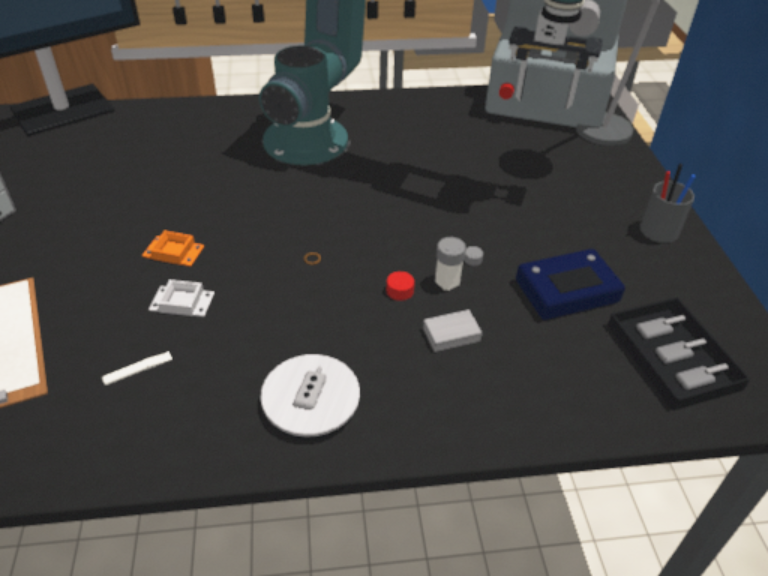

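Candidates (768-wide top view): grey cap on jar at (307,318) is the larger grey one; small grey cap at (276,352) and red cap at (360,318) are decoys. The white/aluminium nest is at (568,335) and the orange decoy at (584,411). One close crop to confirm, with nest yaw fitted.

```bash
python3 - <<'E'
from h import *
o=get_obs()
t=snap('top'); s=snap('scene')
for n,ss,P in (('top',t,.024),('scene',s,.024)):
  for d in silhouettes(n,'nest'):
    m=d['mask'].astype(np.uint8); c=cv2.findContours(m,0,2)[0]; c=max(c,key=len)[:,0]
    w=np.array([at(ss,u,v,.012)[:2] for u,v in c],np.float32); print(n,'nest',d['confidence'],cv2.minAreaRect(w*1000))
hsv=cv2.cvtColor(t['pixels'],cv2.COLOR_RGB2GRAY)
a=cv2.resize(t['pixels'][190:250,165:265],None,fx=4,fy=4,interpolation=3)
b=cv2.resize(s['pixels'][140:210,250:350],None,fx=4,fy=4,interpolation=3)
c=cv2.resize(t['pixels'][195:255,350:420],None,fx=5,fy=5,interpolation=3)
H=max(a.shape[0],b.shape[0]); pad=lambda x:cv2.copyMakeBorder(x,0,H-x.shape[0] if H>x.shape[0] else 0,0,0,0)[:H]
cv2.imwrite('pics/crop.png',np.hstack([pad(a),pad(b)])[:,:,::-1])
w=snap('wrist'); T=np.array(o['tool_pos']); from scipy.spatial.transform import Rotation as Ro
Rt=Ro.from_euler('xyz',o['ee_rot']).as_matrix()
print('cam in tool',(Rt.T@(-R(w).T@np.array(w['tvec'])-T)).round(3),'axes\n',(Rt.T@R(w).T).round(2),w['fx'],w['cx'],w['cy'])
print('jar in wrist',proj(w,[.54,.262,.04],True))
E
```

```text
top nest 0.94 ((539.6270141601562, -250.23020935058594), (106.73400115966797, 68.69178009033203), 74.94725799560547)
top nest 0.58 ((392.3414306640625, -278.7330627441406), (105.43946075439453, 67.10335540771484), 68.97161865234375)
scene nest 0.65 ((540.3458251953125, -248.75048828125), (107.83111572265625, 86.23120880126953), 76.46636962890625)
scene nest 0.62 ((393.96746826171875, -275.8504333496094), (106.34303283691406, 85.1456527709961), 67.91412353515625)
cam in tool [ 0.071  0.    -0.161] axes
 [[ 0.   -0.97 -0.25]
 [ 1.    0.   -0.  ]
 [ 0.   -0.25  0.97]] 297.3186396354542 254.68893363888324 183.9759019151951
jar in wrist (np.float64(203.2539516962081), np.float64(383.46187126377947))
```

View pics/crop.png

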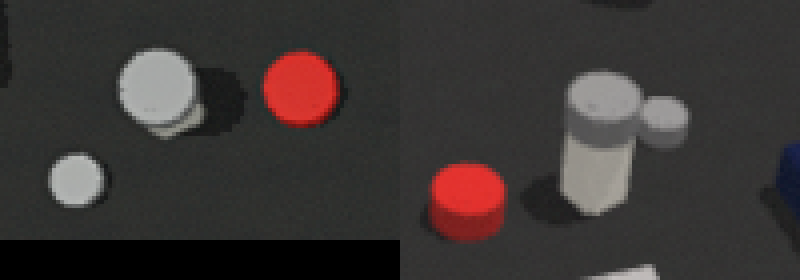

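The large grey cap sits on the white jar at about crop (158,86) in top view; the small grey and red ones stand apart. Next I'll look at the jar's flanks from close by with the wrist camera.

Emit:
{"fn": "play_rows", "kwargs": {"rows": [[9.4,[30.8,-43.4,0],[0,0,0]],[9.4,[30.8,-43.4,0],[0,0,0]],[9.4,[30.8,-43.4,0],[0,0,0]],[9.4,[30.8,-43.4,0],[0,0,0]],[9.4,[30.8,-43.4,0],[0,0,0]],[9.4,[30.8,-43.4,0],[0,0,0]],[9.4,[30.8,-43.4,0],[0,0,0]],[9.4,[30.8,-43.4,0],[0,0,0]]]}}

```text
time: 1.82
tool_pos: [0.4148, 0.23, 0.2246]
ee_rot: [3.141, 0.001, 2.728]
wrist_force: [1.2, 0.4, 0.1]
width: 0.0942
```

Emit:
{"fn": "play_rows", "kwargs": {"rows": [[9.4,[11.4,-16.1,0],[0,0,0]],[9.4,[11.4,-16.1,0],[0,0,0]],[9.4,[11.4,-16.1,0],[0,0,0]],[9.4,[11.4,-16.1,0],[0,0,0]],[9.4,[11.4,-16.1,-8.5],[0,0,0]],[9.4,[11.4,-16.1,-8.5],[0,0,0]],[9.4,[11.4,-16.1,-8.5],[0,0,0]],[9.4,[11.4,-16.1,-8.5],[0,0,0]]]}}

```text
time: 2.48
tool_pos: [0.5258, 0.0701, 0.1357]
ee_rot: [-3.138, -0.008, 2.726]
wrist_force: [-0.3, 0.4, 0.4]
width: 0.094
```

```bash
python3 - <<'E'
from h import *
import pickle
o=get_obs(); w=snap('wrist','w1.png'); pickle.dump(w,open('w1.pkl','wb'))
print(o['tool_pos'],o['time'],proj(w,[.532,.253,0],True),proj(w,[.532,.253,.094],True))
for l in('cap','jar'):
  for d in silhouettes('wrist',l): print(l,d['confidence'],d['point'],d['mask'].sum())
x,y=map(int,proj(w,[.532,.253,.03],True)); print(x,y)
x0=max(0,min(x-80,352)); y0=max(0,min(y-60,264))
cv2.imwrite('pics/w1c.png',cv2.resize(w['pixels'][y0:y0+120,x0:x0+160],None,fx=5,fy=5,interpolation=2)[:,:,::-1]); print(x0,y0)
E
```

```text
[0.52583073 0.07013539 0.13567061] 2.4833 (np.float64(411.2812855971283), np.float64(120.21232152871664)) (np.float64(464.1847646531434), np.float64(126.2264530936926))
cap 0.91 [168.9, 346.3] 2441
cap 0.72 [52.4, 442.7] 953
cap 0.62 [124.2, 457.4] 3209
jar 0.8 [121.3, 418.6] 1246
425 121
345 61
```

View pics/w1c.png

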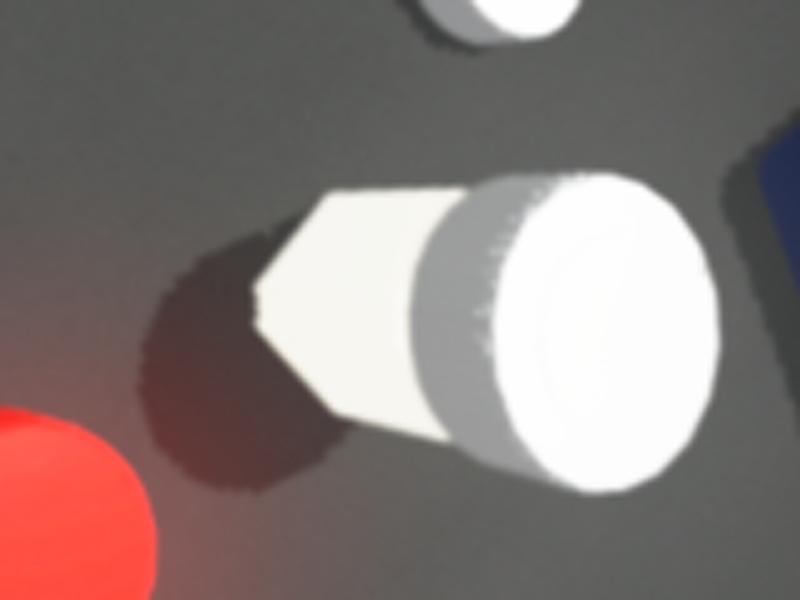

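The crop shows the jar's lower corner at (256,303), its two base edges running to (332,193) and (340,412), and the cap-top circle spanning (492–720, 173–493).

```bash
python3 - <<'E'
from h import *
import pickle
w=pickle.load(open('w1.pkl','rb'))
g=lambda u,v,z: at(w,345+(u+.5)/5-.5,61+(v+.5)/5-.5,z,True)[:2]
A,B,C,D=[g(*p,0) for p in((260,324),(336,408),(260,284),(330,196))]
for a,b in((A,B),(C,D)):
    d=b-a; print('edge',a.round(4),b.round(4),np.hypot(*d),np.degrees(np.arctan2(d[1],d[0])))
P=np.array([g(*p,.094) for p in((492,333),(720,335),(610,173),(600,493))]); print(P.round(4)); print(cv2.minEnclosingCircle(P.astype(np.float32)),P.mean(0))
# base centre: 20mm inward from the edge lines
from scipy.optimize import least_squares
def res(p):
    x,y,t=p; e=[]
    for k,(a,b) in enumerate(((A,B),(C,D))):
        for q in(a,b):
            v=q-[x,y]; n=N[k](t); e.append(v@n-.02)
    return e
best=None
for s in range(4):
  N=[lambda t,s=s:np.array([np.cos(t+s*np.pi/2),np.sin(t+s*np.pi/2)]),None]
  for s2 in(1,3):
    N[1]=lambda t,s=s,s2=s2:np.array([np.cos(t+(s+s2)*np.pi/2),np.sin(t+(s+s2)*np.pi/2)])
    r=least_squares(res,[.533,.253,.7]); 
    if abs(r.x[1]-.253)<.015 and abs(r.x[0]-.532)<.015: print(s,s2,r.x[:2].round(4),np.degrees(r.x[2])%90,r.cost)
E
```

```text
edge [0.5309 0.2334] [0.5551 0.2454] 0.027036094309845323 26.45318555301322
edge [0.5228 0.2364] [0.5109 0.2604] 0.026727924145992014 116.52706504139405
[[0.5252 0.231 ]
 [0.5428 0.2811]
 [0.509  0.2646]
 [0.5584 0.2455]]
((0.533991813659668, 0.2560808062553406), 0.026666317135095596) [0.53384764 0.25556064]
2 3 [0.5346 0.2576] 26.48970184024232 1.5017342727174042e-10
3 3 [0.5346 0.2576] 26.489701840562578 1.5017342717445004e-10
```

Emit:
{"fn": "play_rows", "kwargs": {"rows": [[9.4,[7,-28,7],[0,0,0]],[9.4,[7,-28,7],[0,0,0]],[9.4,[7,-28,7],[0,0,0]],[9.4,[7,-28,7],[0,0,0]],[9.4,[7,-28,7],[0,0,0]],[9.4,[7,-28,7],[0,0,0]],[9.4,[7,-28,7],[0,0,0]],[9.4,[7,-28,7],[0,0,0]]]}}

```text
time: 3.3
tool_pos: [0.6003, -0.2151, 0.2145]
ee_rot: [-3.139, 0.01, 2.723]
wrist_force: [-0.3, 1.1, -0.6]
width: 0.0942
```

```bash
python3 - <<'E'
from h import *
import pickle
o=get_obs(); w=snap('wrist','w2.png'); pickle.dump(w,open('w2.pkl','wb'))
print(o['tool_pos'],o['time'],proj(w,[.539,-.25,.024],True))
for d in silhouettes('wrist','nest'): print(d['confidence'],d['point'],d['mask'].sum())
x,y=map(int,proj(w,[.539,-.25,.012],True))
x0=max(0,min(x-80,352)); y0=max(0,min(y-60,264))
cv2.imwrite('pics/w2c.png',cv2.resize(w['pixels'][y0:y0+120,x0:x0+160],None,fx=5,fy=5,interpolation=2)[:,:,::-1]); print(x0,y0)
E
```

```text
[ 0.60026481 -0.2150724   0.21446261] 3.3 (np.float64(207.58125095838335), np.float64(133.10751404558164))
0.91 [131.9, 209.3] 4253
0.59 [40.6, 144.1] 3688
0.47 [249.9, 220.1] 891
129 72
```

View pics/w2c.png

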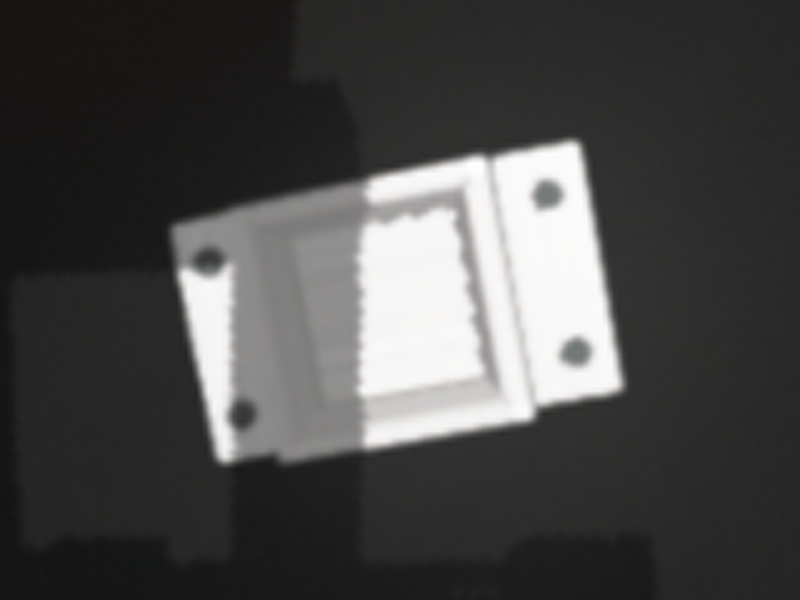

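The crop shows the nest's bolts at (209,261), (241,414), (547,194), (575,351) and upper-rim corners at about (490,155), (535,418), (283,463), (238,212).

```bash
python3 - <<'E'
from h import *
import pickle
w=pickle.load(open('w2.pkl','rb'))
g=lambda u,v,z: at(w,129+(u+.5)/5-.5,72+(v+.5)/5-.5,z,True)[:2]
for pts,z in((((490,155),(535,418),(283,463),(238,212)),.024),(((547,194),(575,351),(241,414),(209,261)),.006)):
    P=np.array([g(*p,z) for p in pts]); E=np.roll(P,-1,0)-P
    print(z,P.mean(0).round(4),np.hypot(*E.T).round(4),np.degrees(np.arctan2(E[:,1],E[:,0]))%90)
print(get_obs()['tool_pos'])
E
```

```text
0.024 [ 0.539  -0.2529] [0.0636 0.0631 0.0622 0.0622] [75.11895813 75.73547478 74.27850681 76.97997995]
0.006 [ 0.538  -0.2543] [0.0398 0.0875 0.0402 0.0876] [75.76310284 76.01743135 75.8625395  75.72509082]
[ 0.59932208 -0.21024989  0.21255202]
```

```bash
python3 - <<'E'
from h import *
import pickle
a=pickle.load(open('w2.pkl','rb')); w=snap('wrist')
o=get_obs();print(o['tool_pos'],o['qvel'].__abs__().max() if hasattr(o['qvel'],'max') else o['qvel'])
print(a['tvec'],w['tvec'],a['rvec'],w['rvec'])
# bolts: dark blobs inside nest
for n,s in(('a',a),('w',w)):
    T=a['pixels'][95:170,160:255]; r=cv2.matchTemplate(s['pixels'],T,cv2.TM_CCOEFF_NORMED); _,m,_,l=cv2.minMaxLoc(r)
    dx,dy=l[0]-160,l[1]-95
    print(n,m,dx,dy,at(s,129+393/5+dx,72+305/5+dy,.006,True))
d=silhouettes('top','nest'); 
d=silhouettes('wrist','nest')[0]; c=max(cv2.findContours(d['mask'].astype(np.uint8),0,2)[0],key=len)[:,0]
print(cv2.minAreaRect(np.array([at(w,u,v,.012,True)[:2] for u,v in c],np.float32)*1000))
E
```

```text
[ 0.59885787 -0.20855178  0.2116577 ] 0.044674621127478
[-0.04606077 -0.64071035  0.21729349] [-0.04891233 -0.63739568  0.21923905] [-2.44313892 -1.58941674 -0.20321196] [-2.44616439 -1.59574652 -0.20418887]
a 0.9999997615814209 0 0 [ 0.53913877 -0.25325039  0.006     ]
w 0.9863796830177307 -3 3 [ 0.53945099 -0.25230424  0.006     ]
((539.4120483398438, -253.16307067871094), (104.81707763671875, 65.77896881103516), 75.89134216308594)
```

Emit:
{"fn": "play_rows", "kwargs": {"rows": [[9.4,[-6.5,46.5,-2],[0,0,0]],[9.4,[-6.5,46.5,-2],[0,0,0]],[9.4,[-6.5,46.5,-2],[0,0,0]],[9.4,[-6.5,46.5,-2],[0,0,0]],[9.4,[-6.5,46.5,-2],[0,0,0]],[9.4,[-6.5,46.5,-2],[0,0,0]],[9.4,[-6.5,46.5,-2],[0,0,0]],[9.4,[-6.5,46.5,-2],[0,0,0]]]}}

```text
time: 4.22
tool_pos: [0.5499, 0.1244, 0.1955]
ee_rot: [3.141, 0.0, 2.731]
wrist_force: [1.0, -1.1, 0.8]
width: 0.0938
```

```bash
python3 -c "
from h import *
o=get_obs();print(o['tool_pos'],o['ee_rot'],o['joint_positions'])"
```

```text
[0.54987139 0.12441019 0.19549572] [3.14088166e+00 1.74341277e-04 2.73072156e+00] [ 1.21631960e-01  1.24661866e-01  1.38660234e+00  5.24955224e-04
  1.62981727e+00 -1.03826224e+00]
```

Emit:
{"fn": "play_rows", "kwargs": {"rows": [[9.4,[-1.5,13.2,0],[0,0,0]],[9.4,[-1.5,13.2,0],[0,0,0]],[9.4,[-1.5,13.2,0],[0,0,0]],[9.4,[-1.5,13.2,-3],[0,0,0]],[9.4,[-1.5,13.2,-5],[0,0,0]],[9.4,[-1.5,13.2,-5],[0,0,0]],[9.4,[-1.5,13.2,-5],[0,0,0]]]}}

```text
time: 4.8
tool_pos: [0.5347, 0.2537, 0.144]
ee_rot: [-3.139, -0.003, 2.731]
wrist_force: [-0.5, -1.0, 1.3]
width: 0.0939
```

```bash
python3 - <<'E'
from h import *
o=get_obs();w=snap('wrist','w3.png');print(o['tool_pos'],o['ee_rot'])
g=cv2.cvtColor(w['pixels'],cv2.COLOR_RGB2GRAY)
for d in silhouettes('wrist','cap'):
    c=max(cv2.findContours(d['mask'].astype(np.uint8),0,2)[0],key=len)[:,0]
    P=np.array([at(w,u,v,.094,True)[:2] for u,v in c],np.float32)
    print(d['confidence'],d['point'],cv2.minEnclosingCircle(P),cv2.fitEllipse(P))
print(proj(w,[.5342,.2565,.094],True))
cv2.imwrite('pics/w3v.png',w['pixels'][:,:,::-1])
E
```

```text
[0.53469731 0.25367831 0.14403113] [-3.13939740e+00 -2.55971647e-03  2.73061883e+00]
0.83 [98.5, 293.7] ((0.47233864665031433, 0.3090347349643707), 0.01442008838057518) ((0.47249045968055725, 0.3091215193271637), (0.02730637788772583, 0.027745746076107025), 10.804633140563965)
0.8 [199.1, 257.8] ((0.5313684344291687, 0.2558248043060303), 0.028073901310563087) ((0.5316298007965088, 0.2560279667377472), (0.05093497410416603, 0.0556851364672184), 64.99714660644531)
0.66 [225.2, 188.4] ((0.5291272401809692, 0.1937696486711502), 0.023547139018774033) ((0.5279176831245422, 0.1947127878665924), (0.037043653428554535, 0.04160008206963539), 38.542076110839844)
(np.float64(258.2640601598439), np.float64(204.41394318699076))
```

View pics/w3v.png

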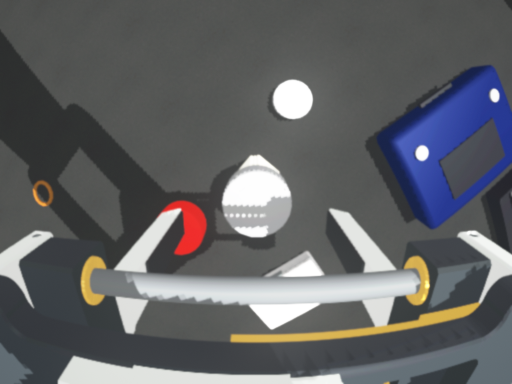

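The cap-top disc is centred near (257,203) against a predicted (258,204), so the estimate holds. I'll descend and grip.

Emit:
{"fn": "play_rows", "kwargs": {"rows": [[9.4,[0,0.2,-3],[0,0,0]],[9.4,[0,0.2,-5.0],[0,0,0]],[9.4,[0,0.2,-5.7],[0,0,0]],[9.4,[0,0.2,-5.7],[0,0,0]],[9.4,[0,0.2,-5.7],[0,0,0]]]}}

```text
time: 5.32
tool_pos: [0.5378, 0.2544, 0.0897]
ee_rot: [3.14, 0.001, 2.727]
wrist_force: [0.2, -1.1, 1.7]
width: 0.0941
```

Emit:
{"fn": "play_rows", "kwargs": {"rows": [[9.4,[0,0,0],[0,0,0]]]}}

```text
time: 5.4
tool_pos: [0.5384, 0.2548, 0.0906]
ee_rot: [3.139, 0.003, 2.727]
wrist_force: [1.0, -0.4, -0.8]
width: 0.0939
```

```bash
python3 - <<'E'
from h import *
for i in range(6):
    o=get_obs(); w=snap('wrist'); c=-R(w).T@np.array(w['tvec'])
    print(o['tool_pos'].round(4),np.abs(o['qvel']).max().round(3),c.round(4),(R(w).T@[-0.25,0,.97]).round(3)[:0])
cv2.imwrite('pics/w4.png',w['pixels'][:,:,::-1])
P=[.5342,.2565,.094]; print(proj(w,P,True))
E
```

```text
[0.5384 0.2548 0.0906] 0.004 [0.4728 0.2831 0.2512] []
[0.5384 0.2548 0.0905] 0.006 [0.4728 0.2832 0.2512] []
[0.5382 0.2548 0.0903] 0.006 [0.4727 0.2832 0.251 ] []
[0.538  0.2549 0.09  ] 0.01 [0.4725 0.2832 0.2506] []
[0.5378 0.2548 0.0896] 0.009 [0.4724 0.2832 0.2503] []
[0.5375 0.2547 0.0892] 0.007 [0.4722 0.2832 0.25  ] []
(np.float64(255.32736705475438), np.float64(230.66035000279555))
```

Emit:
{"fn": "play_rows", "kwargs": {"rows": [[9.4,[0,0,0],[0,0,0]],[9.4,[0,0,0],[0,0,0]],[9.4,[0,0,0],[0,0,0]],[9.4,[0,0,0],[0,0,0]],[9.4,[0,0,0],[0,0,0]],[9.4,[0,0,0],[0,0,0]]]}}

```text
time: 6.2
tool_pos: [0.5369, 0.2546, 0.0881]
ee_rot: [3.142, -0.0, 2.728]
wrist_force: [-1.0, 0.1, -0.3]
width: 0.094
```

Emit:
{"fn": "play_rows", "kwargs": {"rows": [[9.4,[-0.3,0.2,-0.2],[0,0,0]],[9.4,[-0.3,0.2,-0.2],[0,0,0]],[9.4,[-0.3,0.2,-0.2],[0,0,0]],[4,[-0.3,0.2,-0.2],[0,0,0]],[4,[-0.3,0.2,-0.2],[0,0,0]],[4,[-0.3,0.2,-0.2],[0,0,0]],[4,[-0.3,0.2,-0.2],[0,0,0]],[4,[-0.3,0.2,-0.2],[0,0,0]]]}}

```text
time: 6.87
tool_pos: [0.534, 0.2565, 0.0862]
ee_rot: [3.141, 0.0, 2.728]
wrist_force: [-0.3, 1.1, -0.2]
width: 0.064
```

Emit:
{"fn": "play_rows", "kwargs": {"rows": [[0,[0,0,0],[0,0,0]],[0,[0,0,0],[0,0,0]],[0,[0,0,0],[0,0,0]],[0,[0,0,0],[0,0,0]],[0,[0,0,0],[0,0,0]],[0,[0,0,0],[0,0,0]]]}}

```text
time: 7.37
tool_pos: [0.5339, 0.2564, 0.0861]
ee_rot: [-3.141, 0.0, 2.728]
wrist_force: [1.0, -0.9, 0.9]
width: 0.0522
```

Emit:
{"fn": "play_rows", "kwargs": {"rows": [[0,[0,0,1],[0,0,0]],[0,[0,0,3],[0,0,0]],[0,[0,0,5],[0,0,0]],[0,[0,0,6],[0,0,0]],[0,[0,0,6.5],[0,0,0]],[0,[0,0,6.5],[0,0,0]],[0,[0,0,6.5],[0,0,0]]]}}

```text
time: 7.95
tool_pos: [0.5336, 0.2565, 0.1505]
ee_rot: [-3.141, -0.001, 2.728]
wrist_force: [-0.2, -0.8, -2.5]
width: 0.0517
```

Emit:
{"fn": "play_rows", "kwargs": {"rows": [[0,[0,-1,0],[0,0,-0.04]],[0,[0,-3,0],[0,0,-0.09]],[0,[0,-6,0],[0,0,-0.14]],[0,[0,-9,0],[0,0,-0.19]],[0,[0,-12,0],[0,0,-0.24]],[0,[0,-15,0],[0,0,-0.29]],[0,[0,-18,0],[0,0,-0.34]],[0,[0,-21,0],[0,0,-0.39]]]}}

```text
time: 8.62
tool_pos: [0.5327, 0.0445, 0.1496]
ee_rot: [-3.139, -0.002, 2.333]
wrist_force: [1.2, -0.3, -3.3]
width: 0.0516
```

Emit:
{"fn": "play_rows", "kwargs": {"rows": [[0,[0,-3,0],[0,0,-0.05]],[0,[0,-6,0],[0,0,-0.1]],[0,[0,-9,0],[0,0,-0.15]],[0,[0,-12,0],[0,0,-0.2]],[0,[0,-15,0],[0,0,-0.25]],[0,[0,-18,0],[0,0,-0.28]],[0,[0,-21,0],[0,0,-0.3]],[0,[0,-23,0],[0,0,-0.32]]]}}

```text
time: 9.28
tool_pos: [0.5324, -0.1865, 0.1495]
ee_rot: [-3.139, -0.001, 2.013]
wrist_force: [0.5, 0.8, -2.9]
width: 0.0517
```

Emit:
{"fn": "play_rows", "kwargs": {"rows": [[0,[0.2,-2,0],[0,0,0]],[0,[0.4,-4,0],[0,0,0]],[0,[0.6,-6,0],[0,0,0]],[0,[0.6,-6.6,0],[0,0,0]],[0,[0.6,-6.6,0],[0,0,0]],[0,[0.6,-6.6,0],[0,0,0]],[0,[0.6,-6.6,0],[0,0,0]],[0,[0.6,-6.6,0],[0,0,0]]]}}

```text
time: 9.95
tool_pos: [0.5399, -0.2482, 0.151]
ee_rot: [3.142, -0.001, 2.019]
wrist_force: [-0.8, -0.7, -2.4]
width: 0.0516
```

```bash
python3 - <<'E'
from h import *
o=get_obs();w=snap('wrist');s=snap('scene')
print(o['tool_pos'],o['ee_rot'],np.abs(o['qvel']).max())
x,y=map(int,proj(s,[.539,-.2525,.06])); print(x,y)
a=cv2.resize(s['pixels'][y-50:y+50,x-55:x+55],None,fx=4,fy=4,interpolation=2)
x,y=map(int,proj(w,[.539,-.2525,.08],True)); print(x,y)
y0=max(0,y-100); b=w['pixels'][y0:y0+200,x-100:x+100]; b=cv2.resize(b,(400,400),interpolation=2)
cv2.imwrite('pics/c5.png',np.hstack([cv2.resize(a,(400,400)),b])[:,:,::-1])
E
```

```text
[ 0.53987981 -0.2481735   0.15102128] [ 3.14151932e+00 -6.68194400e-04  2.01888663e+00] 0.005528903927593959
117 184
251 202
```

View pics/c5.png

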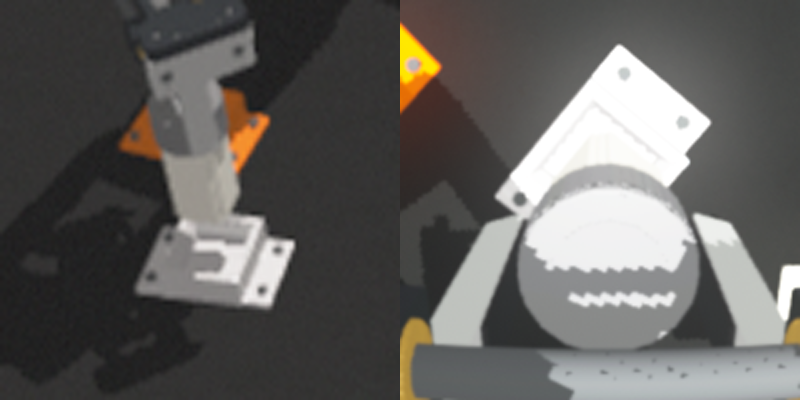

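Right half: the jar corner at about (602,135) lines up with the pocket corner at (597,100), edges parallel; the left half shows the jar upright above the nest. I'll correct the offset and descend to just above the rim.

Emit:
{"fn": "play_rows", "kwargs": {"rows": [[0,[-0.1,-0.4,-1.5],[0,0,0]],[0,[-0.1,-0.4,-3],[0,0,0]],[0,[-0.1,-0.4,-3.7],[0,0,0]],[0,[-0.1,-0.4,-3.7],[0,0,0]],[0,[-0.1,-0.4,-3.7],[0,0,0]],[0,[-0.1,-0.4,-3.7],[0,0,0]],[0,[-0.1,-0.4,-3.7],[0,0,0]],[0,[-0.1,-0.4,-3.7],[0,0,0]]]}}

```text
time: 10.72
tool_pos: [0.5395, -0.2536, 0.1153]
ee_rot: [3.14, 0.002, 2.018]
wrist_force: [-0.3, -0.2, -2.9]
width: 0.0515
```

Emit:
{"fn": "play_rows", "kwargs": {"rows": [[0,[0,0.1,-0.4],[0,0,0]],[0,[0,0.1,-0.8],[0,0,0]],[0,[0,0.1,-1.2],[0,0,0]],[0,[0,0.1,-1.6],[0,0,0]],[0,[0,0.1,-1.6],[0,0,0]],[0,[0,0.1,-1.6],[0,0,0]],[0,[0,0.1,-1.6],[0,0,0]]]}}

```text
time: 11.3
tool_pos: [0.539, -0.2524, 0.098]
ee_rot: [3.142, -0.0, 2.018]
wrist_force: [0.3, 0.2, -1.5]
width: 0.0518
```

Emit:
{"fn": "play_rows", "kwargs": {"rows": [[0,[0,0,-0.3],[0,0,0]],[0,[0,0,-0.5],[0,0,0]],[0,[0,0,-0.7],[0,0,0]],[0,[0,0,-0.7],[0,0,0]],[0,[0,0,-0.7],[0,0,0]],[0,[0,0,-0.7],[0,0,0]]]}}

```text
time: 11.8
tool_pos: [0.5393, -0.2527, 0.092]
ee_rot: [3.141, 0.001, 2.018]
wrist_force: [-0.9, 0.0, 3.7]
width: 0.0516
```

Emit:
{"fn": "play_rows", "kwargs": {"rows": [[0,[0,0,-0.2],[0,0,0]],[0,[0,0,-0.4],[0,0,0]],[0,[0,0,-0.5],[0,0,0]],[0,[0,0,-0.5],[0,0,0]],[0,[0,0,-0.5],[0,0,0]],[0,[0,0,-0.5],[0,0,0]]]}}

```text
time: 12.3
tool_pos: [0.5395, -0.253, 0.0886]
ee_rot: [3.14, 0.003, 2.018]
wrist_force: [-2.8, -0.2, 10.3]
width: 0.0514
```

Emit:
{"fn": "play_rows", "kwargs": {"rows": [[0,[0,0,-0.2],[0,0,0]],[0,[0,0,-0.2],[0,0,0]],[0,[0,0,-0.2],[0,0,0]],[0,[0,0,-0.2],[0,0,0]]]}}

```text
time: 12.63
tool_pos: [0.5395, -0.253, 0.0871]
ee_rot: [3.14, 0.003, 2.018]
wrist_force: [-3.9, 0.4, 11.5]
width: 0.052
```

Emit:
{"fn": "play_rows", "kwargs": {"rows": [[0,[0,0,0],[0,0,0.08]],[0,[0,0,0],[0,0,0.16]],[0,[0,0,0],[0,0,0.24]],[0,[0,0,0],[0,0,0.32]],[0,[0,0,0],[0,0,0.4]],[0,[0,0,0],[0,0,0.4]]]}}

```text
time: 13.13
tool_pos: [0.5405, -0.2533, 0.0874]
ee_rot: [3.14, 0.005, 2.42]
wrist_force: [-0.4, 0.3, 10.3]
width: 0.052
```

```bash
python3 -c "
from h import *
o=get_obs();print(o['tool_pos'],o['ee_rot'],o['wrist_force'],o['wrist_torque'],o['joint_positions'])"
```

```text
[ 0.54049787 -0.25332957  0.08742375] [3.1403958  0.00543997 2.42038414] [-0.4007196   0.27137249 10.27367048] [0.11934155 0.35780358 0.0283256 ] [-5.33344803e-01  2.50126583e-01  1.45841552e+00  1.61481030e-04
  1.42748278e+00 -1.38295849e+00]
```

Emit:
{"fn": "play_rows", "kwargs": {"rows": [[0,[-0.05,0,-0.1],[0,0,0.0]],[0,[-0.05,0,-0.1],[0,0,0.1]],[0,[-0.05,0,-0.1],[0,0,0.2]],[0,[-0.05,0,-0.1],[0,0,0.3]],[0,[-0.05,0,-0.1],[0,0,0.4]],[0,[-0.05,0,-0.1],[0,0,0.4]]]}}

```text
time: 13.63
tool_pos: [0.5405, -0.2532, 0.0868]
ee_rot: [-3.141, 0.007, 2.821]
wrist_force: [-1.3, 0.8, 10.4]
width: 0.0517
```

Emit:
{"fn": "play_rows", "kwargs": {"rows": [[0,[-0.05,0,-0.05],[0,0,0.08]],[0,[-0.05,0,-0.05],[0,0,0.16]],[0,[-0.05,0,-0.05],[0,0,0.24]],[0,[-0.05,0,-0.05],[0,0,0.3]],[0,[-0.05,0,-0.05],[0,0,0.3]],[0,[-0.05,0,-0.05],[0,0,0.3]]]}}

```text
time: 14.13
tool_pos: [0.5404, -0.2534, 0.0866]
ee_rot: [-3.139, 0.007, 3.118]
wrist_force: [-0.5, 0.8, 12.2]
width: 0.0518
```

```bash
python3 -c "
from h import *
o=get_obs();print(o['tool_pos'],o['ee_rot'],o['wrist_force'],o['wrist_torque'],o['joint_positions'])
s=snap('scene');w=snap('wrist')
x,y=map(int,proj(s,[.539,-.2525,.05]))
a=cv2.resize(s['pixels'][y-50:y+50,x-50:x+50],(400,400),interpolation=2)
x,y=map(int,proj(w,[.539,-.2525,.08],True)); y0=max(0,y-100)
b=cv2.resize(w['pixels'][y0:y0+200,x-100:x+100],(400,400),interpolation=2)
cv2.imwrite('pics/c6.png',np.hstack([a,b])[:,:,::-1])
"
```

```text
[ 0.54040022 -0.25336108  0.08657802] [-3.13870184  0.0071703   3.11798383] [-0.46200734  0.75977288 12.23079723] [0.22079802 0.09605626 0.00882749] [-5.33932041e-01  2.49071725e-01  1.46148152e+00  9.90615579e-04
  1.42337073e+00 -2.08125093e+00]
```

View pics/c6.png

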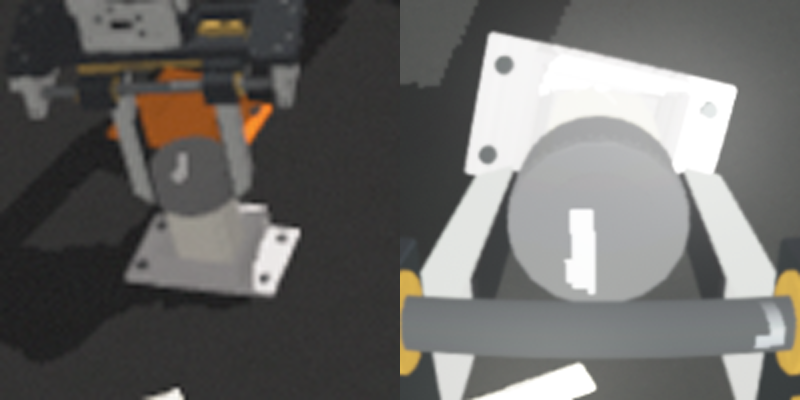

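The jar sits square in the nest (right half: jar face parallel to the pocket edges) and the gripper has turned 63°. I'll lift gently and watch the force.

Emit:
{"fn": "play_rows", "kwargs": {"rows": [[0,[0,0,0.3],[0,0,0]],[0,[0,0,0.6],[0,0,0]],[0,[0,0,0.9],[0,0,0]],[0,[0,0,1.2],[0,0,0]],[0,[0,0,1.4],[0,0,0]],[0,[0,0,1.4],[0,0,0]],[0,[0,0,1.4],[0,0,0]]]}}

```text
time: 14.82
tool_pos: [0.5377, -0.2523, 0.0959]
ee_rot: [3.141, -0.001, 3.118]
wrist_force: [-0.2, -0.2, 0.2]
width: 0.0517
```

Emit:
{"fn": "play_rows", "kwargs": {"rows": [[0,[0,0,0.5],[0,0,0]],[0,[0,0,1.2],[0,0,0]],[0,[0,0,2.2],[0,0,0]],[0,[0,0,3.5],[0,0,0]],[0,[0,0,4.8],[0,0,0]],[0,[0,0,5.6],[0,0,0]],[0,[0,0,5.9],[0,0,0]],[0,[0,0,5.9],[0,0,0]]]}}

```text
time: 15.48
tool_pos: [0.5387, -0.2528, 0.1576]
ee_rot: [-3.14, 0.003, 3.118]
wrist_force: [0.2, 0.8, -0.4]
width: 0.052
```

Emit:
{"fn": "play_rows", "kwargs": {"rows": [[0,[0,0,0],[0,0,0]],[0,[0,0,0],[0,0,0]],[0,[0,0,0],[0,0,0]],[0,[0,0,0],[0,0,0]]]}}

```text
time: 15.82
tool_pos: [0.5376, -0.2522, 0.1547]
ee_rot: [3.141, -0.001, 3.118]
wrist_force: [-0.9, -0.3, -0.7]
width: 0.0517
```

```bash
python3 -c "
from h import *
o=get_obs();print(o['tool_pos'],o['ee_rot'],o['wrist_force'],o['width'],o['time'])
s=snap('scene');w=snap('wrist')
x,y=map(int,proj(s,[.539,-.2525,.07]))
a=cv2.resize(s['pixels'][y-50:y+50,x-50:x+50],(400,400),interpolation=2)
x,y=map(int,proj(w,[.539,-.2525,.08],True)); y0=max(0,y-120); print(x,y)
b=cv2.resize(w['pixels'][y0:y0+200,x-100:x+100],(400,400),interpolation=2)
cv2.imwrite('pics/c7.png',np.hstack([a,b])[:,:,::-1])
"
```

```text
[ 0.53759013 -0.2522107   0.15471234] [ 3.14068771e+00 -1.43455909e-03  3.11775238e+00] [-0.91084155 -0.30929864 -0.67120792] 0.051662798675464715 15.8167
254 198
```

View pics/c7.png

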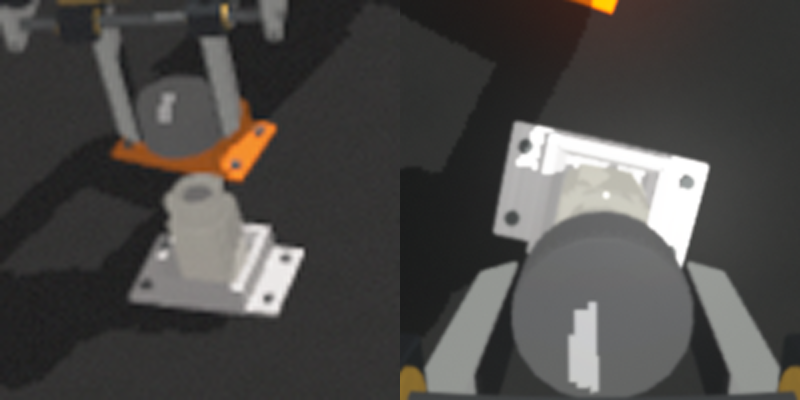

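Left half: the jar stands open and upright in the nest, mouth at (200,192), with the cap held above at (180,115). Right half: the jar is square in the pocket and the cap looks level. I'll nudge 1 mm, then hand in after a check on the bystanders.

Emit:
{"fn": "play_rows", "kwargs": {"rows": [[0,[0.1,0,0.1],[0,0,0]],[0,[0.1,0,0.1],[0,0,0]],[0,[0.1,0,0.1],[0,0,0]],[0,[0.1,0,0.1],[0,0,0]],[0,[0.1,0,0.1],[0,0,0]],[0,[0.1,0,0.1],[0,0,0]],[0,[0.1,0,0.1],[0,0,0]],[0,[0.1,0,0.1],[0,0,0]]]}}

```text
time: 16.58
tool_pos: [0.539, -0.2524, 0.1566]
ee_rot: [3.142, -0.0, 3.118]
wrist_force: [-0.7, -0.2, 0.6]
width: 0.0518
```

```bash
python3 -c "
from h import *
o=get_obs();print(o['tool_pos'],o['ee_rot'],o['wrist_force'],o['width'],o['time'])
s=snap('scene')
for l in ('coin_box','key_ring','wedge'):
    for d in silhouettes('scene',l): print(l,round(d['confidence'],2),d['point'][::-1])
print(close_job())
"
```

```text
[ 0.5389568  -0.25241689  0.15662111] [ 3.14150342e+00 -1.11881274e-06  3.11779005e+00] [-0.71200858 -0.22871108  0.56685978] 0.051800510627166806 16.5833
wedge 0.8 [89.1, 246.0]
the job is handed in; nothing more can be done
None
```

The job is handed in at about 16.6 s. I carried the jar by its cap into the aluminium nest and pressed the cap down about 5 mm. I then turned it 63° counter-clockwise and lifted it straight off.

Last checks:
- **Cap:** it is still gripped (opening 51.8 mm) and level. Its rim is about 51 mm above the middle of the jar's mouth, and the gripper is within 1 mm of my measured nest centre.
- **Jar:** the last picture, taken before a final 1 mm nudge, shows it upright and square in the pocket. The wrist carried no jar weight once the cap was lifted.
- **Other objects:** the wedge is unmoved. The network did not report the coin box or key ring in the last image, so those two are unconfirmed. The arm never went down near either of them.
- **Grip force:** it is fixed at half the most (30 N), below the 40 N advised. I saw no slip; the cap came free.

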